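# Scan the stock label of a preserve jar in the cellar

### The arm

A 6-joint arm with a two-finger parallel gripper is mounted at the origin on the work surface. World frame = base frame: x ahead of the robot, y to its left, z up, the work surface at z = 0. Lengths are in m, angles in rad, forces in N, time in s.
With the tool pointing down it reaches from about 0.4 to 0.825 m from the base axis. Payload 7 kg.
Tool frame: the origin (TCP) lies between the finger pads; the fingertips stand 11 mm ahead of it and the grasp point (between the pads) lies 8 mm behind it (arm.tips_ahead is the distance from the TCP to the fingertips, in m); z points along the fingers, x is the direction in which the jaws open and shut, and the axes are right-handed (so a half turn about z gives the same grasp; the last joint's range is limited). The gripper opens to 88 mm and grips with 3 to 60 N. Pads are 19 mm wide; open, the fingers measure 130 mm over their backs; the gripper's body (78 mm by 193 mm) begins 47 mm behind the grasp point.
Start: joints at [1.492, 0.359, 0.012, 0, -1.224, -0.288], TCP at [0.242, 0.63, 0.238] pointing down, gripper open.
Joint ranges: [-3.07, 3.07], [-1.43, 2.12], [-1.02, 1.25], [-3.03, 1.67], [-3.05, -0], [-3.03, 3.03]. Speed limits (rad/s): [2.39, 2.39, 3.01, 3.14, 3.14, 3.14].

### API

Orientations are given as [roll, pitch, yaw] about the fixed x, y, z axes, in that order (R = Rz(yaw) Ry(pitch) Rx(roll)).
In Python, from station import arm, optics, finder gives the robot as it stands. The module is installed in compiled form; this text tells all that it offers.
- The arm moves only by the tool apply_moves, never from a script. Its argument "increments" is one flat list of numbers, 6 for each row, row after row: the shift along the world's x, y, z in m, then the turn, a rotation vector about the world's x, y, z in rad. In form: [tx, ty, tz, rx, ry, rz, tx, ty, tz, rx, ry, rz, ...]. A call has 1 to 20 rows; each row shifts and turns the pose as measured when the row begins; what a row does not reach is not made up. A row lasts 1/12 s, in which the tool goes at most 41.7 mm and 7.16 degrees, less where a joint would pass 70% of its speed; a pose out of reach is approached as far as the arm can. A call with a gripper value outside its range is refused whole. "hand" is the closure, from 0 (fully open) to 1 (shut), set as the call begins (left out, the last holds). The fingers move at their own pace and stop on an object; "force" is the grip in N (left out, the last holds). Time passes only in rows, so rows that do not move let the fingers close. It gives the time, the measured TCP pose, the force and the opening at its end, in the units of the state.
- arm.get_state(): the state, without advancing time (a new reading comes with each control period).
- optics.grab_frame(name): name is "scene" or "top"; returns the picture (480x640x3 uint8, red, green, blue); there is no depth.
- optics.camera_model(name): a dict with "fx", "fy", "cx", "cy" (pixels), "dist_coeffs" ([k1, k2, p1, p2, k3] as OpenCV has them; the pictures are not rectified), "world_to_cam" (4x4, takes a point from world to camera coordinates). Camera axes: x right, y up, looking along -z (the intrinsics and any distortion apply to the point x, -y, -z); pixel columns grow to the right and rows downward; lengths in m; the calibration is good to about 2 mm. A picture is of the moment at which its call begins. camera_model takes no time and is no camera call.
- arm.job_done(): hands the job in, once; it reports no verdict.
Trained networks look in the newest picture that a camera, given by its name, has taken for a name from the list of things; names that differ only in an ending like _2 or _b are one class to them, and where a whole thing is asked for, a point or a joint stands for the part that bears it (a point fixed in the world has none). Each returns a list of dicts, best first, with "conf" (0 to 1); they miss things now and then, are a little off and sometimes report something else, mostly with a low value. They report only what shows in the picture. A call takes as long as a camera call.
- finder.find_in(camera, name): "box" ([left, top, right, bottom] in pixels, round what is visible of it).
- finder.landmark_of(camera, name): "point" ([column, row] in pixels: a listed point, or the origin of a listed thing).
The state is a dict: "t": time; "q": joint angles; "qd": joint speeds; "joint_efforts": joint torques, N m; "eef_pos": TCP position; "ee_rot": TCP orientation; "force": force on the tool from outside, world axes, zero at the start; "moment": the same for the moment, N m; "width": finger opening in m.
Only numpy, scipy, OpenCV 4.12 (cv2) and the standard library are available. Lean on these libraries where they do the work, as an engineer would, in place of code of your own. Each camera call takes 0.05 s, during which the arm holds its last target. There are 200 camera calls.

### The job

Stock-taking in the wine cellar: pick up the handheld scanner by its handle and hold it level and still for two seconds with its window looking straight down on the code label on the lid of the widest of the three jars, about 7 cm above it. Do not scan the other two jars or push any jar about. Then set the scanner back down flat on the bench, without dropping it, and let go.

Things in the scene. Friction and masses are not known exactly. Their poses are not given: they have to be found in the camera images.
- scanner: Code scanner, 0.18 kg, lying nose outward (x within 35 deg of world +x). Origin: centre of the reading window under the head, at bench height; z up, window looks along -z, +x out of the nose. Grey head 50 x 56 x 40 mm high round the origin; black handle bar 32 mm wide, x -25 to -130, 14 to 42 mm above bench; grey tail 44 wide, x -130 to -150. Balances at x -58. Reads 30 to 120 mm below, 18 mm off axis.
- wide_jar_label (a point): The jar to scan, the widest of the three. Preserve jar, 110 mm diameter, 80 mm high, closed with a flat round steel lid; loose, 0.6 kg, standing upright on the bench. This point is the middle of the square 36 mm paper code label on top of the lid, 80 mm above the bench, on the jar's axis.
- tall_jar_label (a point): Bystander, the tallest jar. Preserve jar, 76 mm diameter, 120 mm high, closed with a flat round steel lid; loose, 0.6 kg, standing upright on the bench. This point is the middle of the square 36 mm paper code label on top of the lid, 120 mm above the bench, on the jar's axis.
- small_jar_label (a point): Bystander, the narrowest jar. Preserve jar, 66 mm diameter, 80 mm high, closed with a flat round steel lid; loose, 0.6 kg, standing upright on the bench. This point is the middle of the square 36 mm paper code label on top of the lid, 80 mm above the bench, on the jar's axis.

How it is judged:
By the outcome, as a careful person would: the job done as asked, in the order asked, and still so for the second after the job is handed in, with the robot touching nothing.
It also fails if it takes over 54 s, if anything falls off the work surface, if the arm or the gripper's body presses on something with over 40 N, if the wrist force passes 120 N, or if a joint passes its speed limit or range.

## Working session

There is one attempt and no reset: what is moved stays moved. The work goes in short steps, Python scripts to look and compute and a tool call to move; the robot and the scene stay as the last step left them, time stands still between calls to the robot, and variables do not carry over. Pictures are saved under pics/ and viewed, about 8 in all and at most 12, crops included, and the job is handed in when it is done.

Besides the shell and the picture viewer there is one more tool, called after ">>>" as name(argument=value, ...) on one line, values as JSON. apply_moves: Moves the arm, as the interface text tells. Its arguments: {"type":"object","properties":{"increments":{"type":"array"},"hand":{"type":"number"},"force":{"type":"number"}},"required":["increments"]}

```bash
mkdir -p pics; cat > h.py <<'E'
import numpy as np, cv2
from station import arm, optics, finder
def ray(cam,px):
    m=optics.camera_model(cam);K=np.array([[m['fx'],0,m['cx']],[0,m['fy'],m['cy']],[0,0,1.]])
    u=cv2.undistortPoints(np.array([[px]],float),K,np.array(m['dist_coeffs'],float))[0,0]
    T=np.array(m['world_to_cam']);R=T[:3,:3]
    return -R.T@T[:3,3], R.T@np.array([u[0],-u[1],-1])
def atz(cam,px,z):
    c,d=ray(cam,px);return c+d*(z-c[2])/d[2]
def snap(cam,name):
    f=optics.grab_frame(cam);cv2.imwrite('pics/'+name,f[:,:,::-1]);return f
E
python3 - <<'E'
from h import *
np.set_printoptions(precision=4,suppress=True)
a=snap('scene','s0.png');b=snap('top','t0.png')
for n,z in [('scanner',0),('wide_jar_label',.08),('tall_jar_label',.12),('small_jar_label',.08)]:
  for c in ['scene','top']:
    for r in finder.landmark_of(c,n)[:2]: print(n,c,np.round(r['point'],1),round(r['conf'],2),atz(c,r['point'],z))
for r in finder.find_in('top','scanner')[:1]:print(r)
for c in ['scene','top']: print(c,ray(c,(320,240)))
print(arm.get_state())
E
```

```text
scanner scene [216.  368.5] 0.75 [ 0.5516 -0.1822  0.    ]
scanner top [423.3 244.8] 0.81 [ 0.5517 -0.183   0.    ]
wide_jar_label scene [333.7 190.7] 0.89 [0.5082 0.1662 0.08  ]
wide_jar_label top [240.4 261.1] 0.65 [0.5082 0.1668 0.08  ]
tall_jar_label scene [412.2 148.5] 0.65 [0.579  0.3127 0.12  ]
tall_jar_label top [157.5 220.6] 0.67 [0.574  0.3094 0.12  ]
small_jar_label scene [322.7 279.8] 0.7 [ 0.6123 -0.0027  0.08  ]
small_jar_label top [334.5 206.5] 0.95 [ 0.6101 -0.0024  0.08  ]
{'box': [405.6, 227.4, 471.8, 318.9], 'conf': 0.75}
scene (array([ 0.8415, -0.3104,  0.5981]), array([-0.404 ,  0.5296, -0.7459]))
top (array([0.4257, 0.025 , 0.898 ]), array([ 0.1477, -0.0017, -0.9891]))
{'t': 0.55, 'q': array([ 1.4921,  0.3586,  0.0119, -0.    , -1.2241, -0.2881]), 'qd': array([ 0.    , -0.0009, -0.0003, -0.0012, -0.    , -0.0017]), 'joint_efforts': array([  0.0005, -58.1897,  29.3128,   6.9986,   0.0121,  -0.    ]), 'eef_pos': array([0.2421, 0.63  , 0.2375]), 'ee_rot': array([ 3.1416, -0.0001, -1.9376]), 'force': array([-0.4808,  0.3921,  0.9622]), 'moment': array([ 0.0202,  0.0627, -0.0413]), 'width': 0.08789624947503286}
```

View pics/t0.png

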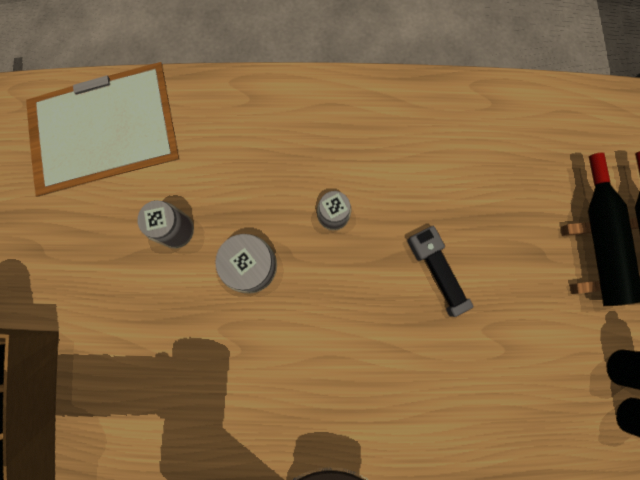

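View pics/s0.png

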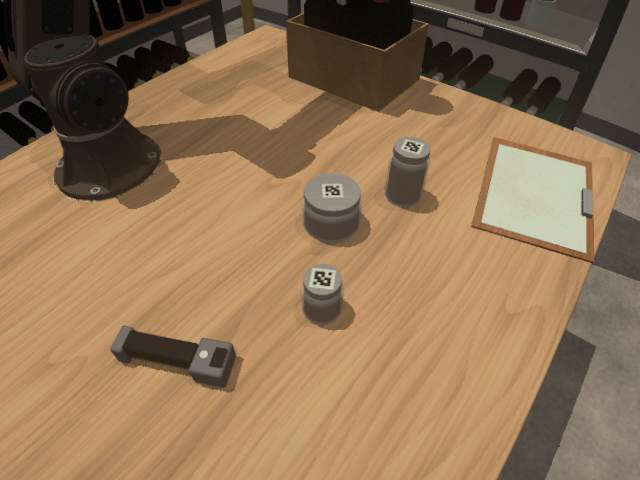

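The top view shows the wide jar at (240,261), the small one at (334,206), the tall one at (157,220), and the scanner head at (425,243) with its tail at (460,308). The scene view agrees. Next I need the handle axis.

```bash
python3 - <<'E'
from h import *
f=cv2.imread('pics/t0.png');g=f.max(2)
m=np.zeros_like(g);x0,y0,x1,y1=408,245,475,318;m[y0:y1,x0:x1]=(g[y0:y1,x0:x1]<45)
n,l,s,c=cv2.connectedComponentsWithStats(m);k=1+np.argmax(s[1:,4]);print(s[k],c[k])
ys,xs=np.where(l==k)
P=np.array([atz('top',(x,y),.042)[:2] for x,y in zip(xs,ys)])
mu=P.mean(0);w,V=np.linalg.eigh(np.cov(P.T));d=V[:,1]*np.sign(V[0,1]);t=(P-mu)@d;u=(P-mu)@[-d[1],d[0]]
print('handle mid',mu,'ang',np.degrees(np.arctan2(d[1],d[0])),'len',np.ptp(t),'w',np.ptp(u))
o=np.array([.5517,-.1826]);v=o-mu;print('from origin ang',np.degrees(np.arctan2(v[1],v[0])),np.hypot(*v),'expect .0775')
E
```

```text
[ 424  251   43   65 1073] [445.10810811 280.01770736]
handle mid [ 0.47895962 -0.21354088] ang 25.027671471422583 len 0.12035154681198854 w 0.042360371194739205
from origin ang 23.042984176095626 0.07904746432363198 expect .0775
```

>>> apply_moves(increments=[0.033,-0.025,0,0,0,0.07,0.033,-0.025,0,0,0,0.07,0.033,-0.028,0,0,0,0.07,0.03,-0.028,0,0,0,0.07,0.03,-0.028,0,0,0,0.07,0.025,-0.03,0,0,0,0.07,0.02,-0.035,0,0,0,0.07,0.015,-0.038,0,0,0,0.07,0.01,-0.038,0,0,0,0.07,0.01,-0.04,0,0,0,0.07,0,-0.04,0,0,0,0.07,0,-0.04,0,0,0,0.06,0,-0.04,0,0,0,0,0,-0.04,0,0,0,0,0,-0.04,0,0,0,0,0,-0.04,0,0,0,0,0,-0.04,0,0,0,0,0,-0.04,0,0,0,0], hand=0)

```text
t: 2.05
eef_pos: [0.4826, -0.0209, 0.2376]
ee_rot: [-3.135, -0.001, -1.053]
force: [2.0, -0.8, 1.2]
width: 0.0878
```

>>> apply_moves(increments=[0.005,-0.038,0,0,0,-0.04,0.004,-0.038,0,0,0,-0.03,0.004,-0.038,-0.02,0,0,-0.02,0,-0.038,-0.03,0,0,0,0,-0.03,-0.03,0,0,0,0,0,-0.03,0,0,0,0,0,0,0,0,0,0,0,0,0,0,0])

```text
t: 2.72
eef_pos: [0.4944, -0.2108, 0.1354]
ee_rot: [-3.124, -0.007, -1.154]
force: [-0.0, 0.2, 1.6]
width: 0.088
```

```bash
python3 - <<'E'
from h import *
f=snap('scene','s1.png');cv2.imwrite('pics/s1c.png',cv2.resize(f[260:440,60:300,::-1],None,fx=2.5,fy=2.5))
s=arm.get_state();print(s['eef_pos'],s['ee_rot'],s['t'],s['force'])
E
```

```text
[ 0.49407546 -0.21020648  0.13526179] [-3.12446875 -0.00587364 -1.15406758] 2.7667 [-1.38240088 -0.96887385 -0.788007  ]
```

View pics/s1c.png

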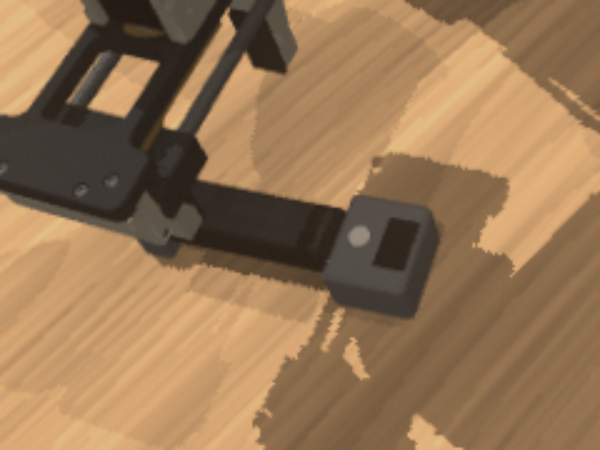

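The scanner lies clear between the open fingers, which straddle the handle. Now I descend and correct the tilt.

>>> apply_moves(increments=[0.001,0.001,-0.02,-0.002,0.018,0.01,0.001,0.002,-0.025,0,0,0,0,0,-0.025,0,0,0,0,0,-0.02,0,0,0,0,0,-0.01,0,0,0,0,0,0,0,0,0])

```text
t: 3.27
eef_pos: [0.5067, -0.2027, 0.0459]
ee_rot: [-3.124, -0.012, -1.133]
force: [-0.4, 0.2, 0.7]
width: 0.088
```

```bash
cat >> h.py <<'E'
from scipy.spatial.transform import Rotation as Ro
def fix(yaw):
    s=arm.get_state();R=Ro.from_euler('xyz',s['ee_rot']);v=(Ro.from_euler('xyz',[np.pi,0,yaw])*R.inv()).as_rotvec()
    print(round(s['t'],2),'pos',s['eef_pos'].round(4),'rpy',s['ee_rot'].round(4),'fix',v.round(4),'F',s['force'].round(1),'w',round(s['width'],4))
E
python3 -c "
from h import *
fix(-1.143)"
```

```text
3.27 pos [ 0.5067 -0.2027  0.0459] rpy [-3.1243 -0.0118 -1.133 ] fix [ 0.0035  0.0207 -0.0102] F [-0.4  0.2  0.7] w 0.088
```

>>> apply_moves(increments=[-0.011,-0.004,0,0.003,0.02,-0.01,0,0,0,0,0,0,0,0,0,0,0,0])

```text
t: 3.52
eef_pos: [0.4978, -0.2058, 0.0503]
ee_rot: [-3.139, -0.002, -1.14]
force: [0.1, -0.7, 0.4]
width: 0.0876
```

```bash
python3 -c "
from h import *
fix(-1.143)"
```

```text
3.52 pos [ 0.4978 -0.2058  0.0503] rpy [-3.1386e+00 -2.5000e-03 -1.1402e+00] fix [ 0.001   0.0037 -0.0028] F [ 0.1 -0.7  0.4] w 0.0876
```

>>> apply_moves(increments=[-0.001,-0.001,-0.012,0,0.003,0,0,0,-0.012,0,0,0,0,0,-0.006,0,0,0,0,0,0,0,0,0,0,0,0,0,0,0])

```text
t: 3.93
eef_pos: [0.4996, -0.2076, 0.0229]
ee_rot: [-3.134, -0.005, -1.14]
force: [0.7, -1.2, 0.3]
width: 0.0879
```

```bash
python3 -c "
from h import *
fix(-1.143)"
```

```text
3.93 pos [ 0.4996 -0.2076  0.0229] rpy [-3.1343 -0.0053 -1.1404] fix [ 0.0017  0.0089 -0.0026] F [ 0.7 -1.2  0.3] w 0.0879
```

>>> apply_moves(increments=[-0.003,0.001,-0.002,0.001,0.009,-0.002,0,0,0,0,0,0])

```text
t: 4.1
eef_pos: [0.4965, -0.2066, 0.0213]
ee_rot: [3.141, -0.0, -1.143]
force: [-0.3, 0.5, 1.5]
width: 0.0878
```

>>> apply_moves(increments=[0,0,0,0,0,0,0,0,0,0,0,0,0,0,0,0,0,0,0,0,0,0,0,0,0,0,0,0,0,0,0,0,0,0,0,0,0,0,0,0,0,0,0,0,0,0,0,0], hand=1, force=30)

```text
t: 4.77
eef_pos: [0.4973, -0.2067, 0.0225]
ee_rot: [-3.141, -0.001, -1.142]
force: [0.2, -0.9, -0.4]
width: 0.0399
```

```bash
python3 -c "
from h import *
fix(-1.143)"
```

```text
4.77 pos [ 0.4973 -0.2067  0.0225] rpy [-3.1409e+00 -1.4000e-03 -1.1425e+00] fix [ 0.001   0.0012 -0.0006] F [ 0.2 -0.9 -0.4] w 0.0399
```

>>> apply_moves(increments=[0,0,0,0,0,0,0,0,0,0,0,0,0,0,0,0,0,0,0,0,0,0,0,0])

```text
t: 5.1
eef_pos: [0.4974, -0.2067, 0.0225]
ee_rot: [-3.141, -0.001, -1.143]
force: [0.5, -0.2, -0.3]
width: 0.0317
```

```bash
python3 -c "
from h import *
fix(-1.143)"
```

```text
5.1 pos [ 0.4974 -0.2067  0.0225] rpy [-3.1408e+00 -1.4000e-03 -1.1426e+00] fix [ 0.001   0.0013 -0.0004] F [ 0.5 -0.2 -0.3] w 0.0317
```

>>> apply_moves(increments=[0,0,0.01,0,0,0,0,0,0.02,0,0,0,0,0,0.03,0,0,0,0,0,0.03,0,0,0,0,0,0.03,0,0,0,0,0,0.02,0,0,0,0,0,0.01,0,0,0,0,0,0,0,0,0,0,0,0,0,0,0])

```text
t: 5.85
eef_pos: [0.4922, -0.2062, 0.1822]
ee_rot: [3.138, 0.002, -1.143]
force: [-0.3, 0.1, -3.2]
width: 0.0321
```

```bash
python3 -c "
from h import *
fix(-1.143)"
```

```text
5.85 pos [ 0.4922 -0.2062  0.1822] rpy [ 3.1379e+00  1.6000e-03 -1.1434e+00] fix [ 0.0001 -0.0041  0.0004] F [-0.3  0.1 -3.2] w 0.0321
```

>>> apply_moves(increments=[-0.002,0.01,0,0,-0.004,0,-0.003,0.02,0,0,0,0,-0.003,0.028,0,0,0,0,-0.003,0.028,0,0,0,0,-0.003,0.028,0,0,0,0,-0.003,0.028,0,0,0,0,-0.003,0.028,0,0,0,0,-0.003,0.028,0,0,0,0,-0.003,0.028,0,0,0,0,-0.003,0.028,0,0,0,0,-0.003,0.02,0,0,0,0,-0.002,0.015,0,0,0,0,0,0.01,0,0,0,0,0,0,0,0,0,0,0,0,0,0,0,0])

```text
t: 7.1
eef_pos: [0.4396, 0.1068, 0.1651]
ee_rot: [3.114, 0.005, -1.149]
force: [0.1, -0.2, -1.7]
width: 0.032
```

```bash
python3 -c "
from h import *
fix(-1.143)"
```

```text
7.1 pos [0.4396 0.1068 0.1651] rpy [ 3.1135  0.005  -1.1486] fix [ 0.007  -0.0276  0.0055] F [ 0.1 -0.2 -1.7] w 0.032
```

Remaining: (+0.014, +0.035, +0.007), plus the tilt correction.

>>> apply_moves(increments=[0.005,0.008,0.004,0.003,-0.014,0.003,0.005,0.012,0.003,0.003,-0.012,0.002,0.003,0.01,0,0,0,0,0,0.005,0,0,0,0,0,0,0,0,0,0,0,0,0,0,0,0])

```text
t: 7.6
eef_pos: [0.4542, 0.1432, 0.172]
ee_rot: [3.141, -0.001, -1.147]
force: [0.2, -0.2, -2.6]
width: 0.0316
```

```bash
python3 - <<'E'
from h import *
fix(-1.143)
f=snap('scene','s2.png');cv2.imwrite('pics/s2c.png',cv2.resize(f[60:300,200:480,::-1],None,fx=2.5,fy=2.5))
snap('top','t2.png')
for c in ['scene','top']:
  for n,z in [('scanner',.15),('wide_jar_label',.08)]:
    for r in finder.landmark_of(c,n)[:1]: print(c,n,r['conf'],atz(c,r['point'],z).round(4))
E
```

```text
7.6 pos [0.4542 0.1432 0.172 ] rpy [ 3.1411e+00 -1.2000e-03 -1.1466e+00] fix [ 0.0013 -0.      0.0036] F [ 0.2 -0.2 -2.6] w 0.0316
scene scanner 0.72 [0.5131 0.1665 0.15  ]
scene wide_jar_label 0.67 [0.5034 0.1648 0.08  ]
top scanner 0.97 [0.5055 0.1688 0.15  ]
top wide_jar_label 0.76 [0.5133 0.1635 0.08  ]
```

View pics/s2c.png

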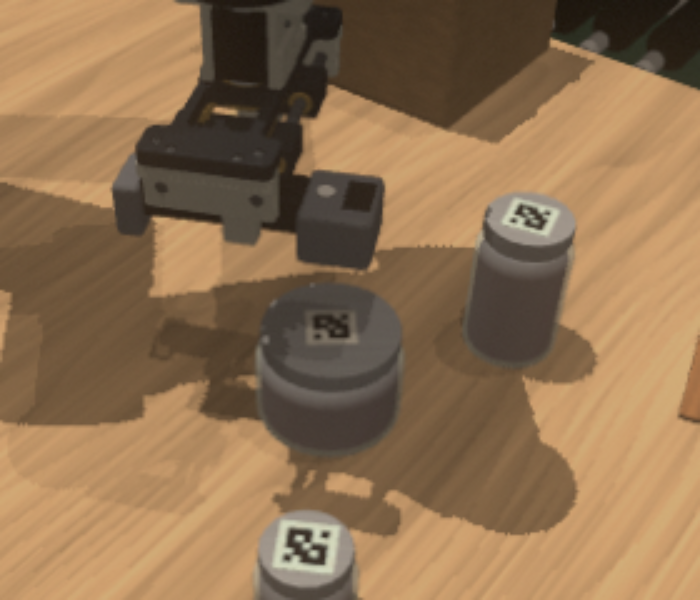

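The scanner is held over the wide jar and looks level, and the position agrees with the detections. I'll check the level with a projected wireframe.

```bash
python3 - <<'E'
from h import *
s=arm.get_state();a=s['ee_rot'][2]+np.pi/2
c,d=np.cos(a),np.sin(a);o=np.array([s['eef_pos'][0]+.0594*c,s['eef_pos'][1]+.0594*d,s['eef_pos'][2]-.0225]);print(o)
def proj(cam,P):
    m=optics.camera_model(cam);K=np.array([[m['fx'],0,m['cx']],[0,m['fy'],m['cy']],[0,0,1.]])
    T=np.array(m['world_to_cam']);q=P@T[:3,:3].T+T[:3,3];q=q*[1,-1,-1]
    return cv2.projectPoints(q,np.zeros(3),np.zeros(3),K,np.array(m['dist_coeffs'],float))[0][:,0]
out=[]
for cam,fn,(r,k) in [('scene','s2',(80,230)),('top','t2',(200,200))]:
    im=cv2.imread(f'pics/{fn}.png');im=cv2.resize(im[r:r+120,k:k+160],None,fx=4,fy=4,interpolation=cv2.INTER_CUBIC)
    for x0,x1,w,z0,z1 in [(-.025,.025,.028,0,.04),(-.15,-.13,.022,0,.04)]:
        for z in (z0,z1):
            P=np.array([[x0,-w,z],[x1,-w,z],[x1,w,z],[x0,w,z]]);P=np.c_[P[:,0]*c-P[:,1]*d,P[:,0]*d+P[:,1]*c,P[:,2]]+o
            cv2.polylines(im,[((proj(cam,P)-[k,r]+.5)*4).astype(int)],True,(0,255,0) if z else (0,0,255),1)
    out.append(im[:300] if 0 else cv2.resize(im,(400,300)) if 0 else im)
cv2.imwrite('pics/ov.png',cv2.resize(np.hstack(out),(800,300)) if 0 else cv2.resize(np.vstack(out),None,fx=.62,fy=.62))
E
```

```text
[0.5081176  0.16705182 0.14946468]
```

View pics/ov.png

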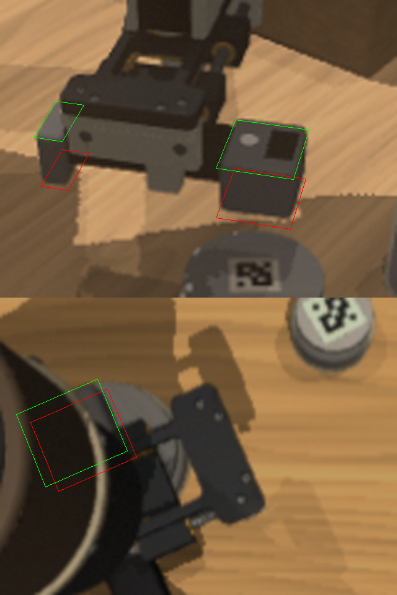

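The wireframe matches both head and tail, so the scanner is level, with its origin at (0.508, 0.167, 0.149). Now I hold.

>>> apply_moves(increments=[0,0,0,0,0,0,0,0,0,0,0,0,0,0,0,0,0,0,0,0,0,0,0,0,0,0,0,0,0,0,0,0,0,0,0,0,0,0,0,0,0,0,0,0,0,0,0,0,0,0,0,0,0,0,0,0,0,0,0,0,0,0,0,0,0,0,0,0,0,0,0,0,0,0,0,0,0,0,0,0,0,0,0,0,0,0,0,0,0,0,0,0,0,0,0,0,0,0,0,0,0,0,0,0,0,0,0,0,0,0,0,0,0,0,0,0,0,0,0,0])

```text
t: 9.57
eef_pos: [0.4538, 0.142, 0.172]
ee_rot: [3.141, -0.001, -1.148]
force: [0.5, -0.4, -2.0]
width: 0.032
```

>>> apply_moves(increments=[0,0,0,0,0,0,0,0,0,0,0,0,0,0,0,0,0,0,0,0,0,0,0,0,0,0,0,0,0,0,0,0,0,0,0,0,0,0,0,0,0,0,0,0,0,0,0,0,0,0,0,0,0,0,0,0,0,0,0,0,0,0,0,0,0,0,0,0,0,0,0,0,0,0,0,0,0,0,0,0,0,0,0,0,0,0,0,0,0,0,0,0,0,0,0,0,0,0,0,0,0,0,0,0,0,0,0,0,0,0,0,0,0,0,0,0,0,0,0,0])

```text
t: 11.23
eef_pos: [0.4538, 0.142, 0.1721]
ee_rot: [3.141, -0.001, -1.148]
force: [0.3, -0.7, -1.1]
width: 0.0321
```

```bash
python3 -c "
from h import *
fix(-1.143)"
```

```text
11.23 pos [0.4538 0.142  0.1721] rpy [ 3.1411e+00 -1.1000e-03 -1.1479e+00] fix [ 0.0012 -0.      0.0049] F [ 0.3 -0.7 -1.1] w 0.0321
```

>>> apply_moves(increments=[0.002,-0.01,0.005,0,0,0,0.003,-0.02,0.003,0,0,0,0.004,-0.028,0,0,0,0,0.004,-0.028,0,0,0,0,0.004,-0.028,0,0,0,0,0.004,-0.028,0,0,0,0,0.004,-0.028,0,0,0,0,0.004,-0.028,0,0,0,0,0.004,-0.028,0,0,0,0,0.004,-0.028,0,0,0,0,0.004,-0.028,0,0,0,0,0.003,-0.02,0,0,0,0,0,-0.015,0,0,0,0,0,-0.01,0,0,0,0,0,0,0,0,0,0])

```text
t: 12.48
eef_pos: [0.4976, -0.2064, 0.1855]
ee_rot: [-3.138, -0.003, -1.143]
force: [0.5, 0.3, -1.2]
width: 0.0318
```

```bash
python3 -c "
from h import *
fix(-1.143)"
```

```text
12.48 pos [ 0.4976 -0.2064  0.1855] rpy [-3.138  -0.0035 -1.1425] fix [ 0.0017  0.0047 -0.0005] F [ 0.5  0.3 -1.2] w 0.0318
```

>>> apply_moves(increments=[0,0,-0.01,0.001,0.004,0,0,0,-0.02,0,0,0,0,0,-0.025,0,0,0,0,0,-0.025,0,0,0,0,0,-0.02,0,0,0,0,0,-0.01,0,0,0,0,0,-0.005,0,0,0,0,0,0,0,0,0,0,0,0,0,0,0])

```text
t: 13.23
eef_pos: [0.4963, -0.2018, 0.0641]
ee_rot: [-3.14, -0.0, -1.139]
force: [0.4, -0.4, -1.4]
width: 0.0318
```

```bash
python3 -c "
from h import *
fix(-1.143)"
```

```text
13.23 pos [ 0.4963 -0.2018  0.0641] rpy [-3.1400e+00 -5.0000e-04 -1.1387e+00] fix [-0.0002  0.0016 -0.0043] F [ 0.4 -0.4 -1.4] w 0.0318
```

41 mm to go; I come down 37 mm gently first.

>>> apply_moves(increments=[0,0,-0.01,0,0.001,0,0,0,-0.01,0,0,0,0,0,-0.007,0,0,0,0,0,-0.005,0,0,0,0,0,0,0,0,0,0,0,0,0,0,0])

```text
t: 13.73
eef_pos: [0.4984, -0.2012, 0.0313]
ee_rot: [-3.137, -0.002, -1.137]
force: [0.1, 0.5, -2.2]
width: 0.032
```

```bash
python3 -c "
from h import *
fix(-1.143)"
```

```text
13.73 pos [ 0.4984 -0.2012  0.0313] rpy [-3.1366e+00 -2.4000e-03 -1.1373e+00] fix [ 0.0001  0.0055 -0.0057] F [ 0.1  0.5 -2.2] w 0.032
```

>>> apply_moves(increments=[0,0,-0.004,0,0.005,0,0,0,-0.003,0,0,0,0,0,-0.001,0,0,0,0,0,-0.001,0,0,0,0,0,0,0,0,0])

```text
t: 14.15
eef_pos: [0.4992, -0.2016, 0.0226]
ee_rot: [-3.14, -0.001, -1.137]
force: [-0.0, -0.4, -1.7]
width: 0.0321
```

```bash
python3 -c "
from h import *
fix(-1.143)"
```

```text
14.15 pos [ 0.4992 -0.2016  0.0226] rpy [-3.1404e+00 -1.1000e-03 -1.1372e+00] fix [ 0.0005  0.0016 -0.0058] F [-0.  -0.4 -1.7] w 0.0321
```

>>> apply_moves(increments=[0,0,-0.001,0,0.001,0,0,0,-0.001,0,0,0,0,0,0,0,0,0])

```text
t: 14.4
eef_pos: [0.4994, -0.2016, 0.0229]
ee_rot: [-3.141, -0.001, -1.136]
force: [0.7, -0.1, -1.7]
width: 0.0321
```

```bash
python3 -c "
from h import *
fix(-1.143)"
```

```text
14.4 pos [ 0.4994 -0.2016  0.0229] rpy [-3.1406e+00 -1.5000e-03 -1.1364e+00] fix [ 0.0009  0.0015 -0.0066] F [ 0.7 -0.1 -1.7] w 0.0321
```

>>> apply_moves(increments=[0,0,-0.002,0,0.001,0,0,0,-0.002,0,0,0,0,0,-0.002,0,0,0])

```text
t: 14.65
eef_pos: [0.4998, -0.2016, 0.0223]
ee_rot: [-3.141, -0.003, -1.133]
force: [-9.0, 5.3, 25.9]
width: 0.0318
```

```bash
python3 -c "
from h import *
for i in range(3): optics.grab_frame('scene'); fix(-1.143)"
```

```text
14.7 pos [ 0.4998 -0.2016  0.0223] rpy [-3.1407e+00 -2.9000e-03 -1.1332e+00] fix [ 0.0023  0.002  -0.0098] F [-8.5  6.1 26.3] w 0.0317
14.75 pos [ 0.4998 -0.2016  0.0223] rpy [-3.1407e+00 -2.9000e-03 -1.1333e+00] fix [ 0.0022  0.002  -0.0097] F [-8.9  5.1 25.5] w 0.0316
14.8 pos [ 0.4998 -0.2016  0.0223] rpy [-3.1406e+00 -2.9000e-03 -1.1334e+00] fix [ 0.0022  0.0021 -0.0096] F [-8.6  5.  24.5] w 0.032
```

>>> apply_moves(increments=[0,0,0,0,0,0,0,0,0,0,0,0])

```text
t: 14.97
eef_pos: [0.5003, -0.2016, 0.0235]
ee_rot: [-3.139, -0.004, -1.133]
force: [-0.1, -0.0, -1.2]
width: 0.0321
```

>>> apply_moves(increments=[0,0,0,0,0,0,0,0,0,0,0,0,0,0,0,0,0,0,0,0,0,0,0,0,0,0,0,0,0,0,0,0,0,0,0,0,0,0,0,0,0,0,0,0,0,0,0,0,0,0,0,0,0,0,0,0,0,0,0,0,0,0,0,0,0,0], hand=0)

```text
t: 15.88
eef_pos: [0.5008, -0.2018, 0.0223]
ee_rot: [-3.139, -0.004, -1.133]
force: [-0.2, 0.4, 0.4]
width: 0.0876
```

```bash
python3 -c "
from h import *
fix(-1.143)"
```

```text
15.88 pos [ 0.5008 -0.2018  0.0223] rpy [-3.1392 -0.0039 -1.1331] fix [ 0.0025  0.0038 -0.0099] F [-0.2  0.4  0.4] w 0.0876
```

>>> apply_moves(increments=[0,0,0.01,0,0,0,0,0,0.02,0,0,0,0,0,0.03,0,0,0,0,0,0.03,0,0,0,0,0,0.03,0,0,0,0,0,0.03,0,0,0,-0.01,-0.01,0.02,0,0,0,-0.01,-0.02,0,0,0,0,-0.01,-0.03,0,0,0,0,0,-0.03,0,0,0,0,0,-0.03,0,0,0,0,0,-0.02,0,0,0,0,0,-0.01,0,0,0,0,0,0,0,0,0,0,0,0,0,0,0,0])

```text
t: 17.13
eef_pos: [0.4656, -0.3579, 0.2149]
ee_rot: [-3.133, -0.012, -1.13]
force: [-0.0, -0.2, -0.9]
width: 0.0875
```

```bash
python3 - <<'E'
from h import *
fix(-1.143);snap('scene','s3.png');snap('top','t3.png')
for n,z in [('scanner',0),('wide_jar_label',.08),('tall_jar_label',.12),('small_jar_label',.08)]:
  for c in ['scene','top']:
    for r in finder.landmark_of(c,n)[:1]: print(n,c,round(r['conf'],2),atz(c,r['point'],z).round(4))
E
```

```text
17.13 pos [ 0.4656 -0.3579  0.2149] rpy [-3.1331 -0.0121 -1.1297] fix [ 0.0074  0.0128 -0.0134] F [-0.  -0.2 -0.9] w 0.0875
scanner scene 0.95 [ 0.5566 -0.18    0.    ]
scanner top 0.68 [ 0.5494 -0.1736  0.    ]
wide_jar_label scene 0.78 [0.5048 0.1656 0.08  ]
wide_jar_label top 0.79 [0.512  0.1671 0.08  ]
tall_jar_label scene 0.56 [0.5789 0.3083 0.12  ]
tall_jar_label top 0.7 [0.5777 0.3133 0.12  ]
small_jar_label top 0.63 [ 0.6141 -0.0037  0.08  ]
```

View pics/s3.png

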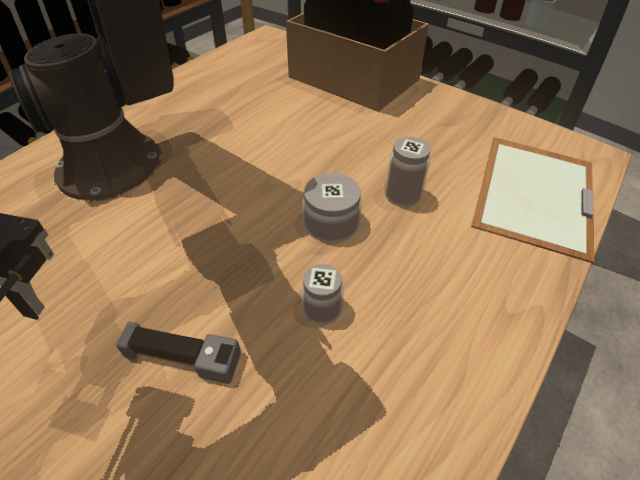

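The scanner lies flat at (180,352), the jars have not moved, and the gripper is clear. I'm handing the job in.

```bash
python3 -c "
from station import arm
print(arm.job_done())"
```

```text
the job is handed in; nothing more can be done
None
```

The job is done and handed in at about 17 s on the robot's clock. I gripped the scanner by its handle at about 30 N and carried it over, passing about 8 cm from the small jar's label. I then held it level for about 3.4 s with the window about 7 cm above the wide jar's label.

- **Hold:** by the arm's reading, the window was within about 2 mm of the label's axis. The camera detections agreed to within about 1 cm. A wireframe of the scanner matched the head and tail in the scene picture; the top view was mostly blocked by the arm.
- **Set-down:** I set the scanner back about 5 mm from where it started, let go and moved clear. Touching down peaked at about 26 N at the wrist before I opened the fingers, well under the 120 N limit.
- **Final checks:** the last picture shows the scanner flat on the bench and the jars where they were, within detector error. The scene camera did not detect the small jar in that last check, but the picture and the top camera show it in place.

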